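# Clear the nearly empty label roll off its spindle

### The arm

A 6-joint arm with a two-finger parallel gripper is mounted at the origin on the work surface; the furniture and walls round the work are solid. World frame = base frame: x ahead of the robot, y to its left, z up, the work surface at z = 0. Lengths are in m, angles in degrees, forces in N, time in s.
With the tool pointing down it reaches from about 0.325 to 0.925 m from the base axis. Payload 3.1 kg.
Tool frame: the origin (TCP) lies midway between the tips of the shut fingers; the grasp point (between the pads) lies 19 mm behind it; z points along the fingers, y is the line along which they close (so a half turn about z gives the same grasp; the last joint's range is limited). The gripper opens to 85 mm and grips with 20 to 120 N. Pads are 22 mm wide; open, the fingers measure 114 mm over their backs; the gripper's body (76 mm by 85 mm) begins 54 mm behind the grasp point. The pads swing forward as they close: fully open they stand 13 mm farther back than shut.
Start: joints at [-75.298, 12.427, 92.441, -0, 75.132, -6.429], TCP at [0.225, -0.583, 0.198] pointing down, gripper open.
Joint ranges: [-157.48, 157.48], [-44.54, 120.13], [17.64, 146.25], [-64.5, 244.5], [7.68, 150.69], [-147.95, 147.95]. Speed limits (degrees/s): [159.86, 159.86, 180, 180, 180, 180].

### API

Orientations are given as a 3x3 rotation matrix whose columns are the frame's x, y, z axes.
In Python, from bench import state, grab_frame, hand_in gives the robot as it stands.
- The arm moves only by the tool step_arm, never from a script. Its argument "moves" is a list of rows, each a list of 5 numbers: the shift along the tool's x, y, z in m, then the turn about the tool's z in degrees, then the finger opening in m, from 0 to 0.0854. In form: [[tx, ty, tz, twist, claw], ...]. A call has 1 to 10 rows; each row shifts and turns the commanded pose from where the row before left it, along the tool's axes as they then stand; what a row does not reach is not made up. A row lasts 1/8 s, in which the tool goes at most 62.5 mm and 10.7 degrees, less where a joint would pass 70% of its speed; a pose out of reach is approached as far as the arm can. A call is refused whole if a number of a shift passes 0.0625 or a number of a turn 10.7, either way. A call with a gripper value outside its range is refused whole. The fingers move at their own pace and stop on an object; "grip_force" is the grip in N (left out, the last holds). Time passes only in rows, so rows that do not move let the fingers close. It gives the time, the measured TCP pose, the force, the opening and the grip force at its end, in the units of the state.
- state(): the state, without advancing time (a new reading comes with each control period).
- grab_frame(name): name is "side" or "top"; returns a dict with "frame" (420x560x3 uint8, red, green, blue), "K" (3x3 intrinsics, pixels), "dist" ([k1, k2, p1, p2, k3] as OpenCV has them; the pictures are not rectified), "rvec" (rotation vector, rad) and "tvec" (3), from world to camera coordinates, as OpenCV has them. Camera axes: x right, y down, z forward; pixel columns grow to the right and rows downward; lengths in m; the calibration is good to about 2 mm. A picture is of the moment at which its call begins. There is no depth.
- hand_in(): hands the job in; it is judged then, once.
The state is a dict: "t": time; "joint_positions": joint angles; "joint_vel": joint speeds; "tau": joint torques, N m; "position": TCP position; "tool_rot": TCP orientation; "wrist_force": force on the tool from outside, world axes, zero at the start; "wrist_torque": the same for the moment, N m; "grip_width": finger opening in m; "finger_force": force on a finger pad.
Only numpy, scipy, OpenCV 4.12 (cv2) and the standard library are available. Lean on these libraries where they do the work, as an engineer would, in place of code of your own. Each camera call takes 0.05 s, during which the arm holds its last target. There are 200 camera calls.

### The job

Clear the spindle of the thin, nearly used-up label roll: first lift off the steel saddle weight that sits over the roll and hang it over the bar of the small rail, one leg each side, lying level. Then slide the thin roll straight up off its spindle, without dragging the spindle stand about or tipping it, and set the roll gently on its end in the round tray. Leave the thicker spare roll and its spindle where they are.

Things in the scene. Friction and masses are not known exactly. Their poses are not given: they have to be found in the camera images.
- saddle: Loose steel weight, 0.22 kg, an upside-down U, on top of the thin roll at any yaw. Origin: centre of the underside of its top plate, z up. Plate 68 (x) x 44 (y) x 6 mm. Legs 5 mm thick at x = -31.5 and +31.5 mm, 44 mm wide in y, down to z = -56 mm; gap between them 58 mm. Black upright grip on top, 14 mm thick in x, 42 mm long in y, z 6 to 44 mm: pinch it across x. Half a turn looks the same.
- thin_roll: The thin roll of brown labels wound on a wooden core: a tube 52 mm in outer diameter, 90 mm high, bore 29 mm, 0.08 to 0.17 kg. Origin: centre of its lower end, z up its axis. It stands on the base of spindle_a, round the post.
- spindle_a: Loose 1 kg stand that carries the thin roll: dark round base 90 mm across, 14 mm high, with an upright steel post 20 mm in diameter from z = 14 to 94 mm (its top is hidden 10 mm down inside the roll; the roll must rise 80 mm to come clear). Origin: centre of the underside of the base.
- spare_roll: The thicker spare label roll, 66 mm in outer diameter, 90 mm high, with no saddle on it; origin at the centre of its lower end. It stays on its spindle.
- spindle_b: Spindle stand like spindle_a, which carries the spare roll; stays where it is. The two stands swap places between starts. Origin: centre of the underside of the base.
- rail: Small fixed rail: a level flat-topped steel bar along its y, 140 mm long, 26 mm wide, 14 mm thick, top at z = 140 mm, on two posts (14 mm thick, y = -58 and +58 mm) over a base plate 70 x 150 x 8 mm. Stops 8 mm higher than the bar at its ends (y = -70 and +70 mm). Origin: centre of the underside of the base.
- rail_top (a point): Centre of the top face of the rail's bar; axes as the rail (y along the bar, z up). The saddle hangs right when its origin lies here and its y is along the bar.
- tray: Fixed low round dark steel tray, 132 mm across the rim, 18 mm high, inner floor 114 mm across at z = 4 mm. Origin: centre of its underside.

How it is judged (in metres and radians):
On the way, in this order (a step that is already met when the one before it is completed fails the run):
1. the saddle hangs level over the bar of the rail, let go (z of saddle in the frame of rail_top between -0.005 and 0.007 m and x of saddle in the frame of rail_top between -0.016 and 0.016 m and y of saddle in the frame of rail_top between -0.05 and 0.05 m and angle between saddle's own z axis and vertical below 0.12 rad and linear speed of saddle below 0.03 m/s and contact force between the fingers and saddle below 0.1 N), for 0.2 s.
2. the thin roll has been lifted clear of its post, upright (z of thin_roll in the frame of spindle_a above 0.096 m and angle between thin_roll's own z axis and vertical below 0.3 rad), for 0.05 s.
At the end, for the whole second after the job is handed in: Saddle let go, still, astride the bar, within 16 mm across and 50 mm along of its centre, level to 0.12 rad; thin roll upright (0.15 rad), still, on the tray floor, within 40 mm of its centre; spindle_a upright within 40 mm, spare roll and spindle_b within 30 mm of their start (all of step 1 and horizontal distance between thin_roll and tray below 0.04 m and z of thin_roll in the frame of tray between 0 and 0.012 m and angle between thin_roll's own z axis and vertical below 0.15 rad and linear speed of thin_roll below 0.03 m/s and distance of spindle_a from where it was at the start of the episode below 0.04 m and angle between spindle_a's own z axis and vertical below 0.1 rad and distance of each of spare_roll, spindle_b from where it was at the start of the episode below 0.03 m); the robot touches nothing.
It fails at once if the spindle stand of the thin roll is tipped or dragged more than 40 mm (angle between spindle_a's own z axis and vertical above 0.25 rad or distance of spindle_a from where it was at the start of the episode above 0.04 m).
It fails at once if the spare roll or its stand is moved more than 30 mm (distance of any of spare_roll, spindle_b from where it was at the start of the episode above 0.03 m).
It fails at once if the roll strikes the tray harder than 60 N (contact force between thin_roll and tray above 60 N).
It also fails if it takes over 67 s, if anything falls off the work surface, if the arm or the gripper's body presses on something with over 40 N, if the wrist force passes 120 N, or if a joint passes its speed limit or range.

## Working session

There is one attempt and no reset: what is moved stays moved. The work goes in short steps, Python scripts to look and compute and a tool call to move; the robot and the scene stay as the last step left them, time stands still between calls to the robot, and variables do not carry over. Pictures are saved under pics/ and viewed, at most 10 in all, crops included, and the job is handed in when it is done.

Besides the shell and the picture viewer there is one more tool, called after "Call:" as name(argument=value, ...), one argument or row to a line, values as JSON. step_arm: Moves the arm, as the interface text tells. Its arguments: {"type":"object","properties":{"moves":{"type":"array"},"grip_force":{"type":"number"}},"required":["moves"]}

```bash
mkdir -p pics; python3 - <<'E'
from bench import *
import cv2,numpy as np,pickle
s=state();print(s['t'],s['position'],np.round(s['tool_rot'],3).tolist(),s['grip_width'])
for n in('side','top'):
    f=grab_frame(n);pickle.dump(f,open(n+'0.pkl','wb'))
    cv2.imwrite(f'pics/{n}0.png',f['frame'][:,:,::-1])
    R=cv2.Rodrigues(np.array(f['rvec'],float))[0];print(n,(-R.T@np.ravel(f['tvec'])).round(3),np.round(R,2).tolist(),np.round(f['K'],0).tolist(),f['dist'])
E
```

```text
0.0 [ 0.2251025  -0.58208324  0.19645122] [[0.933, 0.361, -0.001], [0.361, -0.933, 0.002], [0.0, -0.002, -1.0]] 0.08546976484533858
side [0.511 0.928 0.577] [[-1.0, 0.05, -0.01], [0.04, 0.54, -0.84], [-0.03, -0.84, -0.54]] [[442.0, 0.0, 280.0], [0.0, 442.0, 205.0], [0.0, 0.0, 1.0]] [-0.06974402  0.          0.          0.          0.        ]
top [0.431 0.221 1.039] [[-0.01, -1.0, 0.01], [-1.0, 0.01, -0.08], [0.08, -0.01, -1.0]] [[472.0, 0.0, 275.0], [0.0, 472.0, 207.0], [0.0, 0.0, 1.0]] [-0.01827729  0.          0.          0.          0.        ]
```

View pics/side0.png

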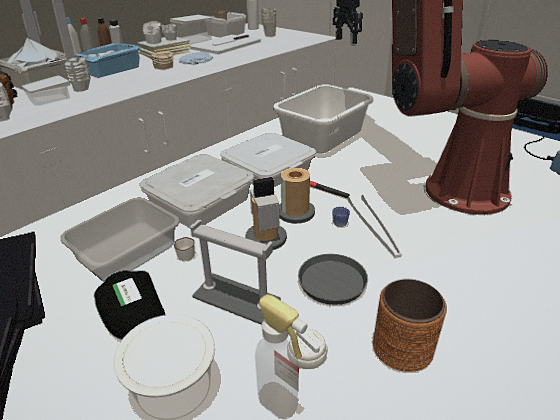

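View pics/top0.png

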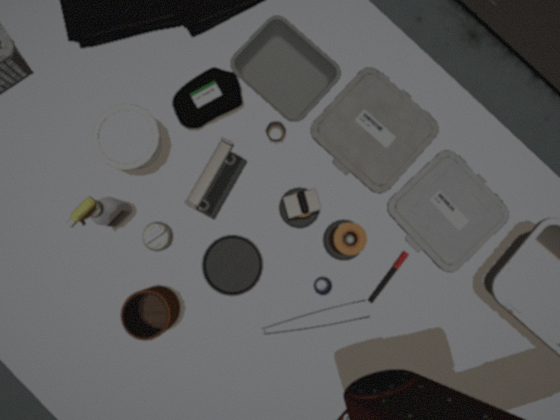

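The side view shows the saddle on the thin roll at about (264,215), the rail bar from (197,225) to (268,248), the tray at (333,278) and the spare roll at (295,190). In the top view they are at: saddle (301,203), bar (210,173), tray (233,265), spare roll (347,240).

```bash
cat > h.py <<'E'
import cv2,numpy as np,pickle
def load(n):
    return pickle.load(open(n+'.pkl','rb'))
def ray(f,uv):
    R=cv2.Rodrigues(np.array(f['rvec'],float))[0]
    p=cv2.undistortPoints(np.array(uv,float).reshape(-1,1,2),np.array(f['K'],float),np.array(f['dist'],float))[:,0]
    d=np.c_[p,np.ones(len(p))]@R
    return -R.T@np.ravel(f['tvec']),d
def onz(f,uv,z):
    c,d=ray(f,uv)
    return c+d*((z-c[2])/d[:,2])[:,None]
def proj(f,X):
    return cv2.projectPoints(np.array(X,float).reshape(-1,1,3),np.array(f['rvec'],float),np.array(f['tvec'],float),np.array(f['K'],float),np.array(f['dist'],float))[0][:,0]
E
python3 - <<'E'
from h import *
t=load('top0');s=load('side0')
for nm,p,z in(('saddle',(301,203),.11),('tray',(233,265),.018),('bar',(210,173),.14),('spare',(347,239),.104)): print(nm,onz(t,[p],z).round(3))
a=cv2.resize(t['frame'][125:295,180:380],None,fx=4,fy=4,interpolation=cv2.INTER_CUBIC)[:600]
a=np.clip(a.astype(float)*1.5,0,255).astype('uint8')
cv2.imwrite('pics/top0c.png',a[:,:,::-1])
b=cv2.resize(s['frame'][165:315,185:385],None,fx=4,fy=4,interpolation=cv2.INTER_CUBIC)
cv2.imwrite('pics/side0c.png',b[:,:,::-1])
E
```

```text
saddle [[0.514 0.16  0.11 ]]
tray [[0.391 0.303 0.018]]
bar [[0.572 0.336 0.14 ]]
spare [[0.442 0.07  0.104]]
```

View pics/top0c.png

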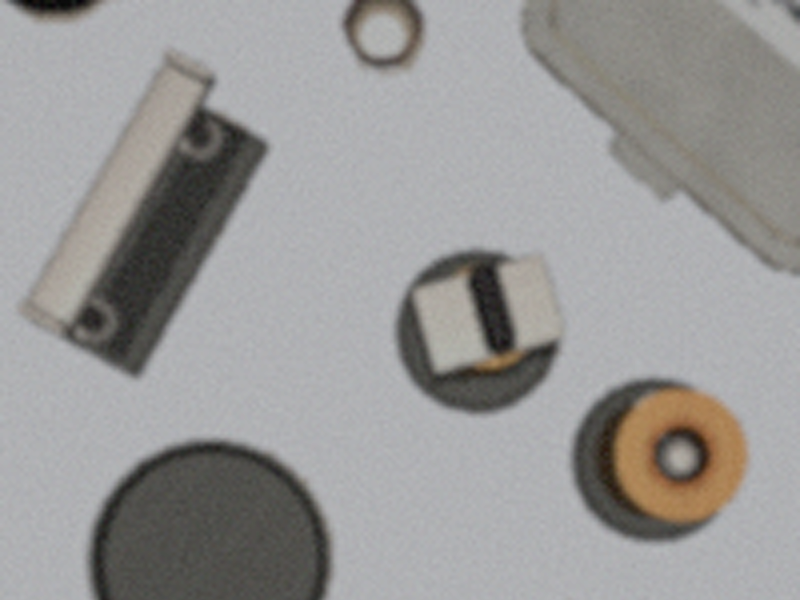

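View pics/side0c.png

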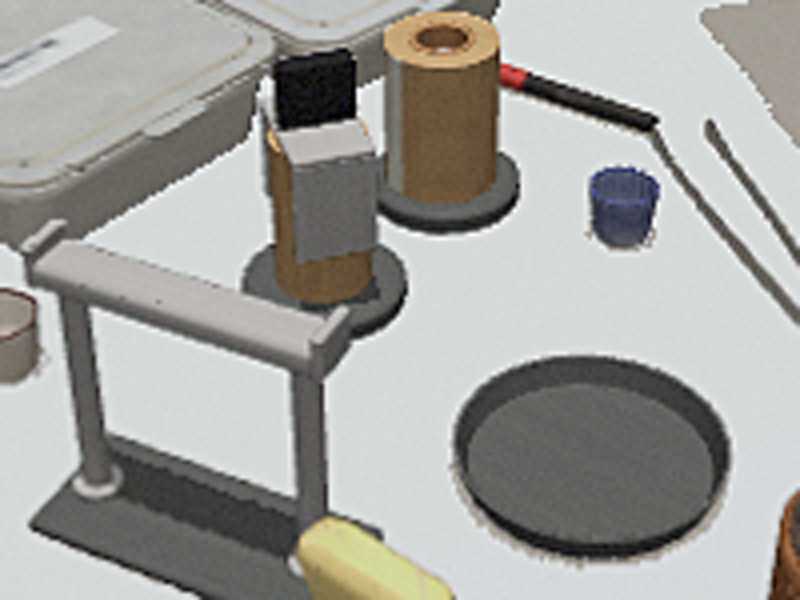

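```bash
python3 - <<'E'
from h import *
t=load('top0');s=load('side0')
T=lambda p:(np.array(p,float)+.5)/4-.5+[180,125]
S=lambda p:(np.array(p,float)+.5)/4-.5+[185,165]
ang=lambda v:np.degrees(np.arctan2(v[1],v[0]))
c=onz(t,T([(412,293),(543,254),(564,337),(436,377)]),.11);print('plate',c.round(3)[:,:2].tolist(),c.mean(0).round(4),'x ang',ang(c[0]+c[3]-c[1]-c[2]),ang(c[0]+c[1]-c[2]-c[3]),np.linalg.norm(c-np.roll(c,1,0),axis=1))
print('base_a',onz(t,T([(480,331)]),.014),'base_b',onz(t,T([(654,460)]),.007), 'spare top',onz(t,T([(680,455)]),.104))
g=onz(t,T([(484,266),(503,353)]),.148);print('grip top',g,g.mean(0))
b=onz(t,T([(170,52),(214,75),(20,312),(70,338)]),.148);print('bar',b[:,:2].round(4).tolist(),b.mean(0),ang(b[0]+b[1]-b[2]-b[3]))
b=onz(s,S([(65,225),(30,262),(347,310),(315,352)]),.146);print('bar side',b[:,:2].round(4).tolist(),b.mean(0),ang(b[0]+b[1]-b[2]-b[3]))
b=onz(s,S([(290,165),(378,150)]),.11);print('plate side',b[:,:2],b.mean(0),ang(b[0]-b[1]))
b=onz(s,S([(276,64),(353,50)]),.148);print('grip side',b.mean(0))
g=t['frame'].mean(2).astype('uint8')
m=(g<95).astype('uint8')
for k in cv2.findContours(m,0,1)[0]:
    if cv2.contourArea(k)>800:
        (u,v),ax,a=cv2.fitEllipse(k)
        if 200<u<260 and 230<v<300: print('tray',u,v,ax,onz(t,[(u,v)],.018))
b=onz(s,S([(592,355),(592,558)]),.018);print('tray side',b)
E
```

```text
plate [[0.525, 0.197], [0.543, 0.131], [0.502, 0.122], [0.483, 0.186]] [0.5133 0.1589 0.11  ] x ang 106.18707903944093 13.939699535134737 [0.04323141 0.06785408 0.04248872 0.06634366]
base_a [[0.51318057 0.15737744 0.014     ]] base_b [[0.44169788 0.063152   0.007     ]] spare top [[0.44297159 0.06507057 0.104     ]]
grip top [[0.5333892  0.16326372 0.148     ]
 [0.4918369  0.15506138 0.148     ]] [0.51261305 0.15916255 0.148     ]
bar [[0.6386, 0.3118], [0.6272, 0.2908], [0.5145, 0.3834], [0.5018, 0.3598]] [0.5705367  0.33643852 0.148     ] -29.424456001648757
bar side [[0.6232, 0.2999], [0.6351, 0.3261], [0.5041, 0.3673], [0.5173, 0.3931]] [0.56994381 0.34659635 0.146     ] -29.55575516107836
plate side [[0.5277077  0.20307051]
 [0.48429559 0.19242835]] [0.50600165 0.19774943 0.11      ] 13.77401336695606
grip side [0.51374247 0.1643492  0.148     ]
tray 231.966552734375 264.919189453125 (60.271209716796875, 60.82376480102539) [[0.39088724 0.30539026 0.018     ]]
tray side [[0.38129077 0.24551834 0.018     ]
 [0.40154585 0.38387306 0.018     ]]
```

Call:
step_arm(
  moves=[
    [0, 0, -0.03, 0, 0.06],
    [0, 0, -0.03, 0, 0.06],
    [0.036, -0.039, 0, 0, 0.06],
    [0.036, -0.039, 0, 0, 0.06],
    [0.036, -0.039, 0, 0, 0.06],
    [0.036, -0.039, 0, 0, 0.06],
    [0.036, -0.039, 0, 0, 0.06],
    [0.036, -0.039, 0, 0, 0.06],
    [0.036, -0.039, 0, 0, 0.06],
    [0.036, -0.039, 0, 0, 0.06],
  ],
  grip_force=40,
)

```text
t: 1.35
position: [0.3816, -0.1863, 0.2574]
tool_rot: [[0.933, 0.36, -0.0], [0.36, -0.933, 0.0], [0.0, -0.0, -1.0]]
wrist_force: [1.1, 0.4, 0.1]
grip_width: 0.0598
finger_force: 0.0
```

Call:
step_arm(
  moves=[
    [0.036, -0.039, 0, 0, 0.06],
    [0.036, -0.039, 0, 0, 0.06],
    [0.036, -0.039, 0, 0, 0.06],
    [0.036, -0.039, 0, 0, 0.06],
    [0, 0, 0, -10.6, 0.06],
    [0, 0, 0, -10.6, 0.06],
    [0, 0, 0, -10.6, 0.06],
    [0, 0, 0, -10.6, 0.06],
    [0, 0, 0, -10.6, 0.06],
    [0, 0, 0, -10.6, 0.06],
  ],
)

```text
t: 2.6
position: [0.4591, 0.0094, 0.2572]
tool_rot: [[0.086, 0.996, -0.001], [0.996, -0.086, 0.0], [0.0, -0.001, -1.0]]
wrist_force: [-0.4, 1.0, 0.7]
grip_width: 0.0599
finger_force: 0.0
```

Call:
step_arm(
  moves=[
    [0, 0, 0, -10.6, 0.06],
    [0, 0, 0, -10.6, 0.06],
    [0, 0, 0, -10.6, 0.06],
    [0, 0, 0, -10.6, 0.06],
    [0, 0, 0, -10.6, 0.06],
    [0, 0, 0, -10.6, 0.06],
    [0, 0, 0, -10.6, 0.06],
    [0, 0, 0, -10.6, 0.06],
    [0, 0, 0, -10.6, 0.06],
    [0, 0, 0, 0, 0.06],
  ],
)

```text
t: 3.85
position: [0.4592, 0.0094, 0.2573]
tool_rot: [[-1.0, -0.0, -0.001], [-0.0, 1.0, 0.0], [0.001, 0.0, -1.0]]
wrist_force: [1.6, -0.4, 0.2]
grip_width: 0.0604
finger_force: 0.0
```

Call:
step_arm(
  moves=[
    [-0.018, 0.05, 0, 0, 0.06],
    [-0.018, 0.05, 0, 0, 0.06],
    [-0.018, 0.05, 0, 0, 0.06],
    [0, 0, 0.03, -7, 0.06],
    [0, 0, 0.03, -7, 0.06],
    [0, 0, 0, 0, 0.06],
  ],
)

```text
t: 4.6
position: [0.5105, 0.1591, 0.1944]
tool_rot: [[-0.971, -0.241, -0.007], [-0.241, 0.971, -0.001], [0.007, 0.001, -1.0]]
wrist_force: [0.3, 0.1, 0.6]
grip_width: 0.06
finger_force: 0.0
```

```bash
python3 - <<'E'
from bench import *
from h import *
s=state();print(s['position'],np.round(s['tool_rot'],3).tolist(),s['joint_positions'])
f=grab_frame('side');g=grab_frame('top');pickle.dump(f,open('side1.pkl','wb'));pickle.dump(g,open('top1.pkl','wb'))
a=np.hstack([cv2.resize(f['frame'][130:290,190:340],None,fx=2.5,fy=2.5),cv2.resize(g['frame'][130:290,220:370],None,fx=2.5,fy=2.5)])
cv2.imwrite('pics/c1.png',a[:,:,::-1])
E
```

```text
[0.51048572 0.15914893 0.19440007] [[-0.971, -0.241, -0.007], [-0.241, 0.971, -0.001], [0.007, 0.001, -1.0]] [ 9.79344443e+00  1.87943346e+00  1.04509610e+02 -3.97403693e-04
  7.40353673e+01 -9.41365758e+01]
```

View pics/c1.png

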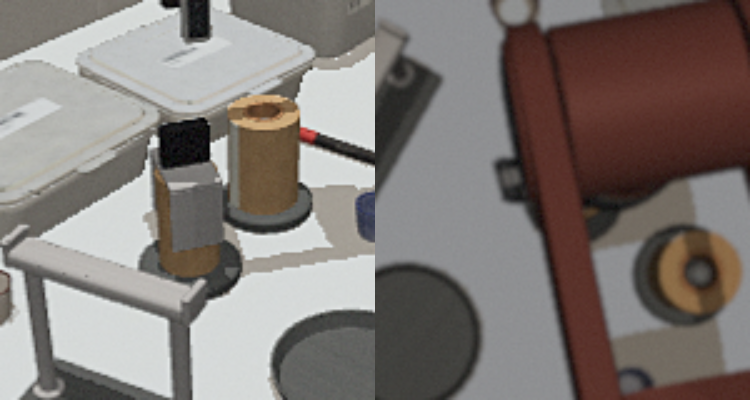

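The side view shows the left fingertip at about (269,146), over the black grip top at (264,180), so I can go down.

Call:
step_arm(
  moves=[
    [-0.0025, 0, 0.03, 0, 0.06],
    [0, 0, 0.03, 0, 0.06],
    [0, 0, 0.019, 0, 0.06],
    [0, 0, 0, 0, 0.06],
    [0, 0, 0, 0, 0.008],
    [0, 0, 0, 0, 0.008],
    [0, 0, 0, 0, 0.008],
    [0, 0, 0, 0, 0.008],
    [0, 0, 0, 0, 0.008],
  ],
  grip_force=50,
)

```text
t: 5.82
position: [0.5157, 0.1601, 0.1189]
tool_rot: [[-0.97, -0.244, 0.0], [-0.244, 0.97, 0.0], [-0.0, -0.0, -1.0]]
wrist_force: [0.1, 0.3, -0.2]
grip_width: 0.0078
finger_force: 0.0
```

```bash
python3 - <<'E'
from bench import *
from h import *
f=grab_frame('side');g=grab_frame('top');pickle.dump(f,open('side2.pkl','wb'));pickle.dump(g,open('top2.pkl','wb'))
s=state();print(s['position'],s['grip_width'],s['finger_force'],proj(f,[s['position']]))
a=np.hstack([cv2.resize(f['frame'][130:290,190:340],None,fx=2.5,fy=2.5),cv2.resize(g['frame'][130:290,220:370],None,fx=2.5,fy=2.5)])
cv2.imwrite('pics/c2.png',a[:,:,::-1])
E
```

```text
[0.51560986 0.16002235 0.11878864] 0.008145059551237097 0.0 [[262.84833976 190.46156031]]
```

View pics/c2.png

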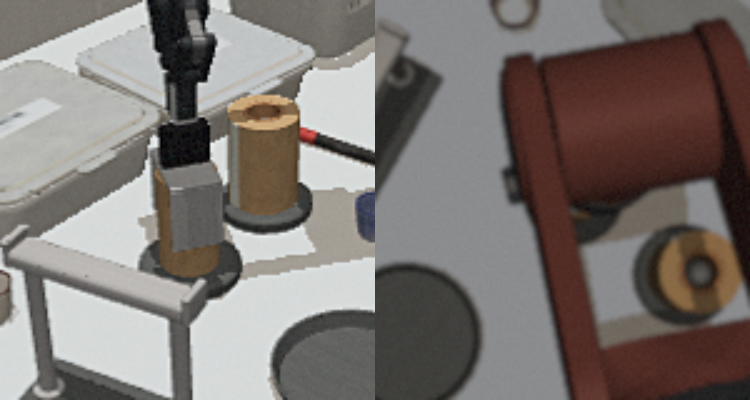

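```bash
python3 - <<'E'
from h import *
for n in('side1','side2'):
    g=load(n)['frame'].mean(2).astype(int)
    print(n)
    for v in range(168,204,2): print(v,*g[v,250:282:1])
f=load('side2')
print(proj(f,[(0.513,.159,.148),(0.513,.159,.11),(.5157,.160,.119),(.5157,.160,.148)]).round(1))
E
```

```text
side1
168 194 193 194 196 195 185 180 181 187 192 192 195 194 196 194 199 196 197 195 192 197 193 191 185 183 189 190 195 199 198 201 201
170 133 175 199 199 195 195 194 197 196 180 177 171 168 176 178 156 169 185 184 182 181 189 196 198 196 199 200 202 196 180 151 127
172 175 169 139 115 126 176 196 201 196 197 199 196 198 197 200 200 198 197 198 199 197 198 194 197 194 173 145 130 145 167 146 197
174 179 183 174 106 121 157 140 117 127 171 184 193 192 195 199 202 205 201 197 195 180 152 138 129 149 176 150 124 124 114 97 97
176 183 183 189 158 110 111 104 107 125 142 153 148 142 138 133 137 142 159 168 154 183 170 145 127 119 113 104 99 95 91 94 104
178 188 190 170 113 87 94 97 94 112 122 129 157 109 31 1 0 2 5 5 23 9 0 0 93 94 95 92 91 94 95 90 71
180 126 113 98 88 38 13 9 15 25 23 33 27 20 29 20 24 29 29 34 22 18 22 0 1 93 98 94 89 93 91 95 79
182 109 100 109 45 3 19 18 31 21 26 25 21 26 2 19 17 21 26 10 10 9 17 16 6 98 94 95 95 95 98 94 78
184 114 233 161 41 8 15 21 13 30 23 2 13 6 18 21 7 24 12 14 4 12 13 14 14 97 93 86 76 99 93 197 121
186 217 227 237 139 0 6 23 16 7 15 23 21 
[... 2396 characters left out ...]
 0 186 221 219 215 217 222 203 110
194 130 73 111 90 23 14 20 6 12 21 21 0 24 21 3 12 0 2 20 6 8 21 17 59 120 218 223 219 217 222 206 106
196 151 83 85 124 70 20 12 8 8 17 31 30 40 72 79 103 133 135 135 131 133 128 124 120 123 94 155 218 218 224 202 107
198 143 77 108 93 111 134 131 129 131 126 124 124 125 124 121 122 123 119 118 123 122 122 124 124 122 119 94 218 224 221 232 136
200 146 75 103 111 90 107 119 117 121 120 119 117 124 117 123 123 119 120 121 122 119 121 119 121 121 120 118 102 214 223 233 132
202 160 83 61 71 105 92 107 119 119 120 120 121 119 123 120 126 115 115 120 121 123 121 125 126 124 129 129 117 99 225 239 136
[[263.6 177.5]
 [264.3 193.9]
 [262.8 190.4]
 [262.3 177.8]]
```

```bash
python3 - <<'E'
from h import *
f=load('side1')
p=np.array([.5105,.1591,.1944]);y=np.array([-.241,.971,0])
for dz in(0,.013,.03,.04):print(dz,proj(f,[p+y*.03+[0,0,dz],p-y*.03+[0,0,dz],p+y*.037+[0,0,dz]]).round(1).tolist())
g=f['frame'].mean(2).astype(int)
for v in range(130,180,2): print(v,*g[v,254:286:2])
g=load('side2')['frame'].mean(2).astype(int)
for v in range(172,183): print(v,*g[v,252:274])
E
```

```text
0 [[268.2, 163.3], [260.2, 150.1], [269.2, 165.0]]
0.013 [[268.0, 157.1], [260.0, 144.1], [269.0, 158.7]]
0.03 [[267.8, 148.8], [259.7, 136.2], [268.8, 150.4]]
0.04 [[267.6, 143.8], [259.5, 131.4], [268.6, 145.4]]
130 89 27 25 18 95 77 18 25 17 9 195 216 215 225 103 101
132 173 0 0 0 77 78 11 50 10 17 187 219 213 222 116 99
134 220 225 228 237 100 83 20 20 33 11 199 182 175 221 139 95
136 216 221 186 190 131 87 22 26 26 16 199 195 193 196 206 110
138 193 193 196 197 131 83 32 20 34 12 200 195 192 194 195 195
140 195 194 194 198 131 104 22 37 25 19 118 198 195 193 196 194
142 197 195 194 200 124 102 22 21 32 15 148 199 195 194 191 191
144 196 196 196 198 115 99 0 16 2 35 128 204 192 195 193 193
146 193 193 196 196 204 94 85 82 78 151 220 210 213 211 192 194
148 196 195 193 193 198 201 213 217 213 213 210 210 211 202 196 194
150 191 193 194 197 168 165 167 206 208 209 210 204 191 195 195 195
152 195 196 162 144 183 208 210 211 210 197 193 195 196 195 195 195
154 190 165 206 187 200 209 209 191 195 192 194 195 195 195 195 192
156 194 193 210 211 201 192 195 193 194 193 194 196 194 193 1
[... 872 characters left out ...]
60 204 204 197 187 165
174 179 111 119 159 159 74 80 106 62 28 29 22 34 18 24 6 67 199 188 153 139 127
175 186 159 112 107 147 71 83 105 59 17 11 31 30 19 32 7 67 133 131 141 141 168
176 190 157 106 105 108 119 93 102 73 26 25 25 13 26 17 3 67 154 187 166 143 127
177 192 146 88 88 103 111 98 100 70 32 13 24 19 39 61 66 100 52 1 0 124 126
178 170 115 87 93 96 98 190 136 110 70 88 109 115 112 114 112 82 32 21 15 4 91
179 115 90 94 156 116 36 7 74 106 111 116 95 64 59 45 20 15 24 18 20 15 154
180 101 93 40 7 22 22 15 6 32 26 9 12 22 16 19 25 26 22 29 21 16 0
181 129 38 0 18 25 37 28 25 25 20 30 26 29 13 21 23 20 33 13 12 12 2
182 107 49 16 19 20 24 18 27 16 23 18 22 18 23 21 30 12 13 22 15 12 5
```

```bash
python3 - <<'E'
from h import *
f=load('side0')
p=np.array([.2251,-.5821,.1965]);y=np.array([.361,-.933,0])
for dz in(0,.013,.04):print(dz,proj(f,[p+y*.043+[0,0,dz],p-y*.043+[0,0,dz]]).round(1).tolist())
g=f['frame'].mean(2).astype(int)
for v in range(20,60,2): print(v,*g[v,330:372:2])
E
```

```text
0 [[338.3, 52.8], [351.4, 58.5]]
0.013 [[338.5, 49.0], [351.7, 54.6]]
0.04 [[338.9, 41.0], [352.3, 46.2]]
20 101 96 8 99 13 27 19 26 29 48 20 20 20 31 32 29 129 115 116 112 113
22 107 101 18 33 17 30 24 5 29 37 26 21 46 31 26 26 129 112 114 111 112
24 104 93 4 19 17 31 5 123 101 2 56 60 13 16 140 23 128 115 109 110 113
26 100 121 127 8 12 22 83 117 123 4 19 39 16 23 139 0 126 115 115 109 114
28 102 114 122 93 32 23 111 114 113 125 11 36 63 31 101 28 124 116 114 111 111
30 103 117 122 105 24 23 99 118 117 116 66 35 25 27 31 24 120 113 114 110 116
32 115 114 123 19 24 17 101 117 116 111 121 12 17 7 116 108 116 114 114 116 114
34 100 112 120 50 14 25 100 113 113 117 69 84 21 18 117 109 112 110 114 113 110
36 186 160 141 41 18 19 94 118 116 115 85 62 19 16 116 114 112 114 114 115 115
38 198 198 191 25 22 16 96 113 115 112 79 72 21 17 117 117 114 115 115 110 114
40 99 106 111 122 123 124 115 114 113 111 95 66 25 12 121 114 113 108 117 115 112
42 110 115 113 116 113 118 112 114 117 113 98 45 20 1 118 113 118 111 113 115 113
44 111 111 117 109 112 116 113 113 115 115 96 95 99 114 117 113 114 114 114 113 112
46 117 110 117 111 118 116 116 114 118 111 115 120 119 114 118 115 114 114 118 114 115
48 113 116 119 107 116 115 112 115 116 114 114 113 112 116 114 109 114 111 116 112 116
50 115 112 118 115 118 119 115 112 119 115 110 116 114 114 116 113 116 117 117 116 117
52 116 115 118 117 113 112 116 119 115 112 113 113 114 116 114 110 113 113 116 117 114
54 113 115 123 114 113 116 109 115 116 110 116 115 112 111 115 114 114 113 110 115 114
56 113 116 110 117 116 116 113 114 117 113 117 116 109 114 116 111 116 116 118 111 119
58 112 119 117 120 113 115 115 117 113 111 115 112 112 116 117 109 112 115 114 108 117
```

Call:
step_arm(
  moves=[
    [0, 0, 0, 0, 0.06],
    [0, 0, 0, 0, 0.06],
    [0, 0, 0, 0, 0.06],
    [0, 0, 0.006, 0, 0.06],
    [0, 0, 0.005, 0, 0.06],
    [0, 0, 0, 0, 0.06],
  ],
)

```text
t: 6.68
position: [0.5149, 0.1599, 0.1068]
tool_rot: [[-0.97, -0.244, -0.002], [-0.244, 0.97, -0.0], [0.002, 0.0, -1.0]]
wrist_force: [-0.1, -0.2, -0.2]
grip_width: 0.0596
finger_force: 0.0
```

Across three views (start, above the saddle, fingers shut) the real fingertips sit about 30 mm higher than the reported TCP. The shut fingers therefore passed just above the grip. I'll go lower, watching the force.

Call:
step_arm(
  moves=[
    [0, 0, 0.006, 0, 0.06],
    [0, 0, 0.006, 0, 0.06],
    [0, 0, 0.006, 0, 0.06],
    [0, 0, 0, 0, 0.06],
  ],
)

```text
t: 7.18
position: [0.5149, 0.1599, 0.0889]
tool_rot: [[-0.97, -0.244, -0.002], [-0.244, 0.97, -0.0], [0.002, 0.0, -1.0]]
wrist_force: [0.1, -0.2, -0.4]
grip_width: 0.0599
finger_force: 0.0
```

Call:
step_arm(
  moves=[
    [0, 0, 0, 0, 0.006],
    [0, 0, 0, 0, 0.006],
    [0, 0, 0, 0, 0.006],
    [0, 0, 0, 0, 0.006],
    [0, 0, 0, 0, 0.006],
  ],
  grip_force=60,
)

```text
t: 7.8
position: [0.516, 0.1601, 0.0902]
tool_rot: [[-0.97, -0.244, 0.001], [-0.244, 0.97, 0.0], [-0.001, -0.0, -1.0]]
wrist_force: [0.7, -0.3, 0.7]
grip_width: 0.0127
finger_force: 60.4
```

Call:
step_arm(
  moves=[
    [0, 0, -0.008, 0, 0.006],
    [0, 0, -0.017, 0, 0.006],
    [0, 0, -0.025, 0, 0.006],
    [0, 0, -0.025, 0, 0.006],
    [0, 0, -0.025, 0, 0.006],
    [0, 0, -0.02, 0, 0.006],
    [0, 0, -0.01, 0, 0.006],
    [0, 0, 0, 0, 0.006],
  ],
)

```text
t: 8.8
position: [0.5162, 0.1601, 0.221]
tool_rot: [[-0.97, -0.244, 0.002], [-0.244, 0.97, 0.0], [-0.002, -0.0, -1.0]]
wrist_force: [-0.1, -1.0, -2.5]
grip_width: 0.0131
finger_force: 59.9
```

Call:
step_arm(
  moves=[
    [-0.008, 0.013, 0, 0, 0.006],
    [-0.016, 0.026, 0, 0, 0.006],
    [-0.016, 0.026, 0, 0, 0.006],
    [-0.016, 0.026, 0, 0, 0.006],
    [-0.016, 0.027, 0, 0, 0.006],
    [-0.016, 0.026, 0, 0, 0.006],
    [-0.008, 0.013, 0, 0, 0.006],
    [0, 0, 0, 4, 0.006],
    [0, 0, 0, 7.5, 0.006],
    [0, 0, 0, 8, 0.006],
  ],
)

```text
t: 10.05
position: [0.5698, 0.3356, 0.2186]
tool_rot: [[-0.995, 0.098, -0.002], [0.098, 0.995, -0.001], [0.002, -0.001, -1.0]]
wrist_force: [-0.7, 0.1, -2.8]
grip_width: 0.0125
finger_force: 59.9
```

Call:
step_arm(
  moves=[
    [0, 0, 0, 8, 0.006],
    [0, 0, 0, 8, 0.006],
    [0, 0, 0, 8, 0.006],
    [0, 0, 0, 0, 0.006],
    [0, 0, 0, 0, 0.006],
  ],
)

```text
t: 10.68
position: [0.5702, 0.3356, 0.2192]
tool_rot: [[-0.872, 0.489, -0.001], [0.489, 0.872, -0.0], [0.001, -0.001, -1.0]]
wrist_force: [0.2, 0.2, -1.5]
grip_width: 0.0126
finger_force: 59.9
```

```bash
python3 - <<'E'
from bench import *
from h import *
s=state();print(s['position'],np.round(s['tool_rot'],3).tolist(),s['grip_width'],s['finger_force'])
f=grab_frame('side');g=grab_frame('top');pickle.dump(f,open('side3.pkl','wb'));pickle.dump(g,open('top3.pkl','wb'))
a=np.hstack([cv2.resize(f['frame'][130:330,170:320],None,fx=2.6,fy=2.6),cv2.resize(g['frame'][110:310,170:320],None,fx=2.6,fy=2.6)])
cv2.imwrite('pics/c3.png',a[:,:,::-1])
E
```

```text
[0.57016658 0.33557491 0.21923741] [[-0.872, 0.489, -0.001], [0.489, 0.872, -0.0], [0.001, -0.001, -1.0]] 0.01263170667429508 59.899651408195496
```

View pics/c3.png

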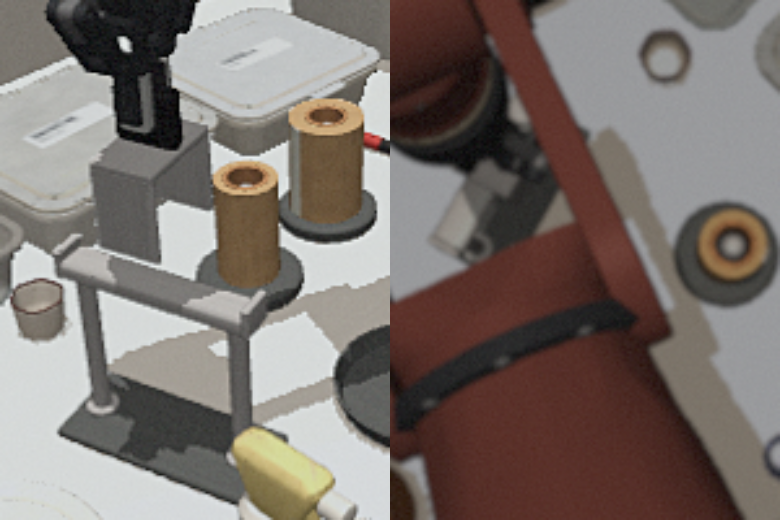

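```bash
python3 - <<'E'
from h import *
f=load('side3')
a=np.radians(-29.4);Y=np.array([np.cos(a),np.sin(a),0]);X=np.array([-Y[1],Y[0],0])
crop=lambda P:((proj(f,P)-[170,130]+.5)*2.6-.5).round(0).tolist()
c=np.array([.5705,.3364,.148])
print('stops top outer near/far',crop([c+Y*.07+X*.013,c-Y*.07+X*.013,c+Y*.07-X*.013,c-Y*.07-X*.013]))
o=np.array([.5705,.3356,.233])
for dz in(0,.005):print('leg near bottom, plate near',crop([o+X*.034+Y*.022+[0,0,-.056+dz],o+X*.034-Y*.022+[0,0,-.056+dz],o+X*.034+Y*.022+[0,0,.006+dz],o+X*.034-Y*.022+[0,0,.006+dz]]))
for k in 'top0',:
    g=load(k)
p=lambda u:(np.array(u)+.5)/2.6-.5+[170,130]
q=onz(f,p([(100,243),(160,262)]),.177);print(q)
print(onz(f,p([(78,236),(58,262),(265,294),(247,318)]),.148))
E
```

```text
stops top outer near/far [[56.0, 247.0], [245.0, 305.0], [79.0, 227.0], [265.0, 282.0]]
leg near bottom, plate near [[94.0, 245.0], [155.0, 264.0], [83.0, 157.0], [147.0, 175.0]]
leg near bottom, plate near [[93.0, 239.0], [155.0, 257.0], [82.0, 150.0], [146.0, 167.0]]
[[0.60290485 0.35221004 0.177     ]
 [0.56543623 0.37429482 0.177     ]]
[[0.62487491 0.30139065 0.148     ]
 [0.63466055 0.32988547 0.148     ]
 [0.50381703 0.37161096 0.148     ]
 [0.51520585 0.39415416 0.148     ]]
```

```bash
python3 - <<'E'
from h import *
f=load('side3');t=load('top0')
a=np.radians(-29.4);X=np.array([-np.sin(a),np.cos(a),0])
m=onz(t,(np.array([(268,147),(137,375)])+.5)/4-.5+[180,125],.008);print('base edge',m,m.mean(0)+X*.035)
cv2.imwrite('pics/c4.png',cv2.resize(f['frame'][170:265,185:285],None,fx=6,fy=6,interpolation=cv2.INTER_CUBIC)[:,:,::-1])
Y=np.array([np.cos(a),np.sin(a),0])
c=np.array([.5705,.3364,0])
for y in(.07,-.07):
  for x in(.013,-.013):
    for z in(.148,.14,.126): print(y,x,z,((proj(f,[c+Y*y+X*x+[0,0,z]])-[185,170]+.5)*6-.5).round(0))
E
```

```text
base edge [[0.61723104 0.27216484 0.008     ]
 [0.49217957 0.34496951 0.008     ]] [0.57188694 0.33905966 0.008     ]
0.07 0.013 0.148 [[ 40. 331.]]
0.07 0.013 0.14 [[ 44. 354.]]
0.07 0.013 0.126 [[ 50. 394.]]
0.07 -0.013 0.148 [[ 94. 284.]]
0.07 -0.013 0.14 [[ 97. 307.]]
0.07 -0.013 0.126 [[102. 346.]]
-0.07 0.013 0.148 [[477. 466.]]
-0.07 0.013 0.14 [[478. 490.]]
-0.07 0.013 0.126 [[480. 531.]]
-0.07 -0.013 0.148 [[523. 411.]]
-0.07 -0.013 0.14 [[524. 435.]]
-0.07 -0.013 0.126 [[525. 476.]]
```

View pics/c4.png

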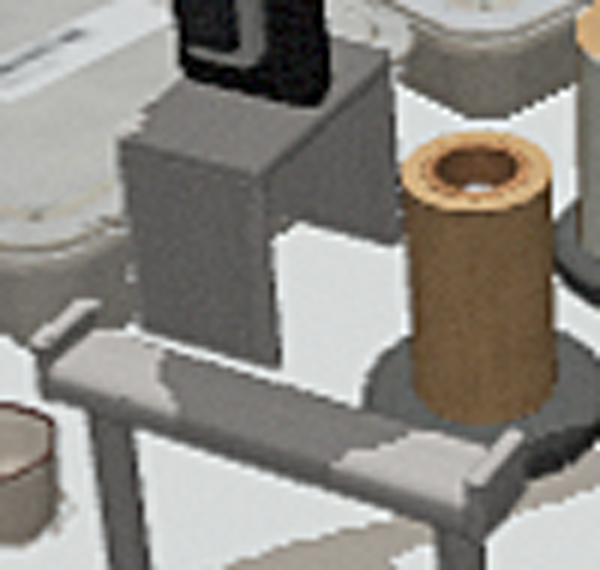

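The 6x crop shows the saddle's near leg bottom at (140,330)-(278,367). It is parallel to the bar, whose stops are at (38,345) and (478,483). The fit is centred to within a few mm, so I'll lower it.

Call:
step_arm(
  moves=[
    [0, 0.003, 0.01, 0, 0.006],
    [0, 0, 0.02, 0, 0.006],
    [0, 0, 0.02, 0, 0.006],
    [0, 0, 0.02, 0, 0.006],
    [0, 0, 0.01, 0, 0.006],
    [0, 0, 0.004, 0, 0.006],
    [0, 0, 0, 0, 0.006],
  ],
)

```text
t: 11.65
position: [0.5722, 0.3384, 0.136]
tool_rot: [[-0.871, 0.49, 0.0], [0.49, 0.871, 0.0], [-0.0, 0.0, -1.0]]
wrist_force: [-0.5, 0.0, -1.5]
grip_width: 0.0129
finger_force: 59.8
```

Call:
step_arm(
  moves=[
    [0, 0, 0.003, 0, 0.006],
    [0, 0, 0, 0, 0.006],
  ],
)

```text
t: 11.9
position: [0.5722, 0.3384, 0.1333]
tool_rot: [[-0.871, 0.49, 0.001], [0.49, 0.871, 0.0], [-0.0, 0.001, -1.0]]
wrist_force: [0.2, -0.4, -2.6]
grip_width: 0.0128
finger_force: 59.7
```

Call:
step_arm(
  moves=[
    [0, 0, 0.002, 0, 0.006],
    [0, 0, 0, 0, 0.006],
  ],
)

```text
t: 12.15
position: [0.5718, 0.3383, 0.1307]
tool_rot: [[-0.872, 0.49, -0.0], [0.49, 0.872, -0.0], [0.0, -0.0, -1.0]]
wrist_force: [0.1, -0.4, -2.4]
grip_width: 0.013
finger_force: 59.7
```

Call:
step_arm(
  moves=[
    [0, 0, 0.002, 0, 0.006],
    [0, 0, 0, 0, 0.006],
  ],
)

```text
t: 12.4
position: [0.5717, 0.3382, 0.1285]
tool_rot: [[-0.871, 0.49, -0.0], [0.49, 0.871, -0.0], [0.0, -0.0, -1.0]]
wrist_force: [-0.0, -0.4, -1.6]
grip_width: 0.0127
finger_force: 59.7
```

Call:
step_arm(
  moves=[
    [0, 0, 0.002, 0, 0.006],
    [0, 0, 0, 0, 0.006],
  ],
)

```text
t: 12.65
position: [0.5717, 0.3382, 0.1265]
tool_rot: [[-0.871, 0.491, -0.0], [0.491, 0.871, -0.0], [0.0, -0.0, -1.0]]
wrist_force: [-0.3, 0.3, -2.5]
grip_width: 0.0129
finger_force: 59.7
```

Call:
step_arm(
  moves=[
    [0, 0, 0.0015, 0, 0.006],
    [0, 0, 0, 0, 0.006],
  ],
)

```text
t: 12.9
position: [0.572, 0.3384, 0.1262]
tool_rot: [[-0.871, 0.49, 0.0], [0.49, 0.871, 0.0], [-0.0, 0.0, -1.0]]
wrist_force: [-2.5, -1.2, 2.5]
grip_width: 0.0129
finger_force: 60.4
```

Contact came at the expected height, so I'll release and back off upward.

Call:
step_arm(
  moves=[
    [0, 0, 0, 0, 0.02],
    [0, 0, 0, 0, 0.04],
    [0, 0, 0, 0, 0.06],
    [0, 0, 0, 0, 0.06],
    [0, 0, -0.02, 0, 0.07],
    [0, 0, -0.04, 0, 0.08],
    [0, 0, -0.04, 0, 0.085],
    [0, 0, -0.02, 0, 0.085],
    [0, 0, 0, 0, 0.085],
  ],
)

```text
t: 14.02
position: [0.5733, 0.339, 0.2484]
tool_rot: [[-0.871, 0.49, 0.005], [0.49, 0.871, 0.002], [-0.003, 0.004, -1.0]]
wrist_force: [-0.3, 0.5, -0.7]
grip_width: 0.0849
finger_force: 0.0
```

```bash
python3 - <<'E'
from bench import *
from h import *
s=state();print(s['position'],np.round(s['tool_rot'],3).tolist(),s['joint_positions'])
f=grab_frame('side');g=grab_frame('top');pickle.dump(f,open('side4.pkl','wb'));pickle.dump(g,open('top4.pkl','wb'))
a=np.hstack([cv2.resize(f['frame'][160:310,185:310],None,fx=3,fy=3),cv2.resize(g['frame'][120:270,190:330],None,fx=3,fy=3)])
cv2.imwrite('pics/c5.png',a[:,:,::-1]);print(a.shape)
E
```

```text
[0.57325778 0.33897494 0.24842423] [[-0.871, 0.49, 0.005], [0.49, 0.871, 0.002], [-0.003, 0.004, -1.0]] [ 2.45624000e+01  1.51687541e+01  8.36997949e+01  1.14930601e-03
  8.08267861e+01 -3.60690439e+01]
(450, 795, 3)
```

View pics/c5.png

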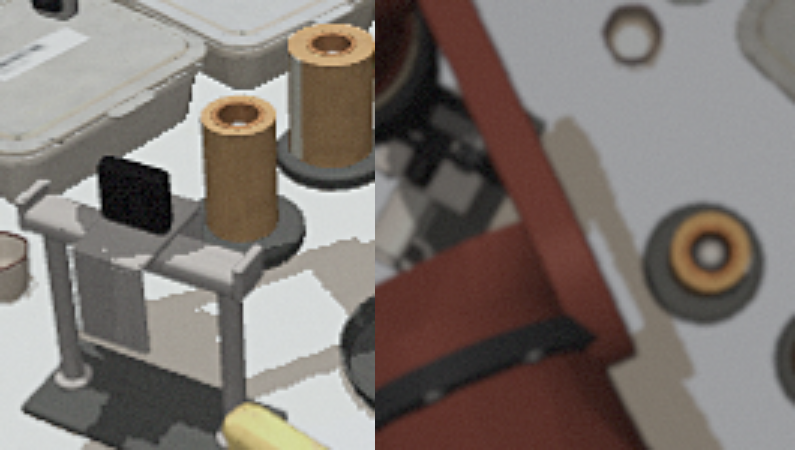

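The saddle sits level on the bar with its grip at crop (135,195). The thin roll is unobstructed in both views, at (238,115) in the side crop and (711,252) in the top crop.

```bash
python3 - <<'E'
from h import *
t=load('top4')
h=cv2.cvtColor(t['frame'],cv2.COLOR_RGB2HSV)
m=cv2.inRange(h,(8,90,70),(25,255,255)); 
for k in cv2.findContours(m,0,1)[0]:
    if cv2.contourArea(k)>150:
        (u,v),r=cv2.minEnclosingCircle(k);print(u,v,r,onz(t,[(u,v)],.104),r/472*.93)
s=load('side4');h=cv2.cvtColor(s['frame'],cv2.COLOR_RGB2HSV)
m=cv2.inRange(h,(8,90,60),(25,255,255))[160:260,240:285]
x=np.where(m[45:75].any(0))[0]+240;print('side u',x.min(),x.max())
for y in(.157,.16):print(proj(s,[(.513,y,.06),(.513,y,.104)]))
E
```

```text
349.0 238.5 16.978025436401367 [[0.44274317 0.06631803 0.104     ]] 0.03345246537257049
301.270263671875 203.56756591796875 13.707096099853516 [[0.51351933 0.15958417 0.104     ]] 0.027007625789965614
side u 253 281
[[265.05579099 213.7337237 ]
 [264.35655265 195.8678856 ]]
[[265.08299001 214.53130529]
 [264.38236374 196.63660592]]
```

Call:
step_arm(
  moves=[
    [-0.009, -0.0465, 0, 0, 0.085],
    [-0.009, -0.0465, 0, 0, 0.085],
    [-0.009, -0.0465, 0, 0, 0.085],
    [-0.009, -0.0465, 0, 0, 0.085],
    [0, 0, 0, -8.6, 0.085],
    [0, 0, 0, -8.6, 0.085],
    [0, 0, 0, -8.6, 0.085],
    [0, 0, 0, -8.6, 0.085],
    [0, 0, 0, -8.6, 0.085],
    [0, 0, 0, 0, 0.085],
  ],
)

```text
t: 15.38
position: [0.5106, 0.1583, 0.2427]
tool_rot: [[-0.972, -0.234, -0.005], [-0.234, 0.972, -0.001], [0.005, 0.0, -1.0]]
wrist_force: [0.5, 0.0, -0.2]
grip_width: 0.0851
finger_force: 0.0
```

Call:
step_arm(
  moves=[
    [-0.002, 0, 0.03, 0, 0.085],
    [0, 0, 0.04, 0, 0.085],
    [0, 0, 0.03, 0, 0.085],
    [0, 0, 0.02, 0, 0.085],
    [0, 0, 0, 0, 0.085],
    [0, 0, 0, 0, 0.085],
  ],
)

```text
t: 16.12
position: [0.5142, 0.1591, 0.1256]
tool_rot: [[-0.972, -0.235, 0.0], [-0.235, 0.972, 0.0], [-0.0, -0.0, -1.0]]
wrist_force: [-0.1, -0.1, 0.8]
grip_width: 0.0851
finger_force: 0.0
```

```bash
python3 - <<'E'
from bench import *
from h import *
s=state();print(s['position'],np.round(s['tool_rot'],3).tolist())
f=grab_frame('side')
g=f['frame'].mean(2).astype(int)
for v in range(176,216,2): print(v,*g[v,246:286:2])
p=np.array(s['position']);y=np.array(s['tool_rot'])[:,1]
print(proj(f,[p+y*.05+[0,0,.04],(.513,.159+.026,.104),(.513,.159,.104)]))
E
```

```text
[0.51420926 0.15909154 0.1255955 ] [[-0.972, -0.235, 0.0], [-0.235, 0.972, 0.0], [-0.0, -0.0, -1.0]]
176 171 183 183 190 107 101 127 153 152 99 38 18 16 9 97 108 94 94 107 105
178 178 187 189 172 86 90 105 120 123 110 84 84 110 105 103 95 90 94 101 109
180 190 186 127 103 93 95 95 99 100 97 105 106 96 93 96 96 92 95 98 145
182 138 101 107 96 90 98 91 102 99 102 104 100 101 97 96 93 93 94 101 118
184 172 99 117 155 80 85 93 92 102 101 101 103 99 96 92 88 102 198 98 117
186 117 96 220 220 232 145 82 88 98 100 102 102 97 95 101 224 226 204 96 119
188 100 81 227 215 216 218 228 143 93 99 94 96 102 223 224 216 216 203 94 119
190 104 66 224 212 216 215 218 220 233 242 241 236 226 217 217 217 215 204 93 119
192 102 45 223 215 218 225 180 142 87 87 95 102 136 222 219 216 215 203 93 117
194 100 229 218 220 187 94 95 81 76 81 80 88 102 101 124 222 215 203 97 116
196 91 220 219 186 105 98 61 61 62 63 68 59 60 89 106 160 219 202 98 115
198 77 227 222 132 114 91 52 59 66 61 73 58 49 91 105 93 221 233 96 122
200 219 217 223 114 108 89 79 56 59 73 67 65 97 88 112 52 223 231 101 117
202 215 215 222 108 104 111 102 76 89 90 92 92 119 105 74 41 224 235 102 119
204 216 215 221 115 71 68 100 111 106 110 106 99 78 73 69 45 237 93 111 117
206 215 216 220 138 71 78 75 77 80 78 73 77 77 72 72 51 106 99 108 122
208 215 216 217 136 68 73 77 81 83 74 78 75 81 75 70 65 56 54 113 118
210 216 217 218 157 73 75 79 81 79 78 82 80 78 75 73 62 55 53 113 120
212 217 216 218 157 69 75 79 83 81 79 75 83 82 70 73 67 52 100 97 115
214 216 219 221 186 67 78 80 79 81 82 70 78 81 76 71 71 32 52 100 99
[[269.35268345 181.78841521]
 [264.60347314 203.21407991]
 [264.37374327 196.37988745]]
```

Call:
step_arm(
  moves=[
    [0, 0, 0.02, 0, 0.085],
    [0, 0, 0.025, 0, 0.085],
    [0, 0, 0.025, 0, 0.085],
    [0, 0, 0.02, 0, 0.085],
    [0, 0, 0.006, 0, 0.085],
    [0, 0, 0, 0, 0.085],
  ],
)

```text
t: 16.92
position: [0.5146, 0.1592, 0.03]
tool_rot: [[-0.972, -0.235, 0.001], [-0.235, 0.972, 0.0], [-0.001, -0.0, -1.0]]
wrist_force: [0.4, -0.0, -0.1]
grip_width: 0.0848
finger_force: 0.0
```

Call:
step_arm(
  moves=[
    [0, 0, 0, 0, 0.065],
    [0, 0, 0, 0, 0.058],
    [0, 0, 0, 0, 0.05],
    [0, 0, 0, 0, 0.044],
    [0, 0, 0, 0, 0.044],
    [0, 0, 0, 0, 0.044],
  ],
  grip_force=35,
)

```text
t: 17.68
position: [0.515, 0.1593, 0.0305]
tool_rot: [[-0.972, -0.236, 0.002], [-0.236, 0.972, 0.0], [-0.002, -0.0, -1.0]]
wrist_force: [-1.3, 0.4, 5.6]
grip_width: 0.0524
finger_force: 36.4
```

Gripped at 52 mm. I'll lift straight up slowly.

Call:
step_arm(
  moves=[
    [0, 0, -0.005, 0, 0.044],
    [0, 0, -0.01, 0, 0.044],
    [0, 0, -0.012, 0, 0.044],
    [0, 0, -0.015, 0, 0.044],
    [0, 0, -0.018, 0, 0.044],
    [0, 0, -0.018, 0, 0.044],
    [0, 0, -0.018, 0, 0.044],
    [0, 0, -0.018, 0, 0.044],
    [0, 0, -0.012, 0, 0.044],
    [0, 0, 0, 0, 0.044],
  ],
)

```text
t: 18.92
position: [0.515, 0.1592, 0.1568]
tool_rot: [[-0.972, -0.236, 0.003], [-0.236, 0.972, 0.0], [-0.003, -0.0, -1.0]]
wrist_force: [0.7, 0.1, -1.5]
grip_width: 0.0523
finger_force: 36.7
```

```bash
python3 - <<'E'
from bench import *
from h import *
s=state();print(s['position'],s['wrist_force'],s['grip_width'])
f=grab_frame('side');pickle.dump(f,open('side5.pkl','wb'))
h=cv2.cvtColor(f['frame'],cv2.COLOR_RGB2HSV)
m=cv2.inRange(h,(8,90,40),(25,255,255))[110:260,235:290]
k=max(cv2.findContours(m,0,1)[0],key=cv2.contourArea);print(cv2.boundingRect(k),'+235,110',cv2.minAreaRect(k))
n=s['position'];print(proj(f,[(n[0],n[1],z) for z in(.014,.104,.1,.135,.225)]).round(1).tolist())
E
```

```text
[0.51497088 0.15923007 0.15677618] [ 0.67707628  0.09972889 -1.53085801] 0.05232945463896836
(14, 26, 27, 52) +235,110 ((27.523080825805664, 51.415382385253906), (51.69805908203125, 25.294328689575195), 86.8201675415039)
[[264.9, 232.1], [263.4, 196.5], [263.5, 198.1], [262.9, 183.3], [261.2, 142.1]]
```

Call:
step_arm(
  moves=[
    [0.008, 0.017, 0, 0, 0.044],
    [0.018, 0.035, 0, 0, 0.044],
    [0.018, 0.035, 0, 0, 0.044],
    [0.018, 0.035, 0, 0, 0.044],
    [0.018, 0.035, 0, 0, 0.044],
    [0.006, 0.014, 0, 0, 0.044],
    [0, 0, 0, 0, 0.044],
    [0, 0, 0, 0, 0.044],
  ],
)

```text
t: 19.98
position: [0.3905, 0.3044, 0.1551]
tool_rot: [[-0.972, -0.235, 0.0], [-0.235, 0.972, -0.001], [0.0, -0.001, -1.0]]
wrist_force: [-0.7, 1.0, -1.5]
grip_width: 0.0525
finger_force: 36.9
```

Call:
step_arm(
  moves=[
    [0, 0, 0.01, 0, 0.044],
    [0, 0, 0.02, 0, 0.044],
    [0, 0, 0.025, 0, 0.044],
    [0, 0, 0.025, 0, 0.044],
    [0, 0, 0.02, 0, 0.044],
    [0, 0, 0.012, 0, 0.044],
    [0, 0, 0.006, 0, 0.044],
    [0, 0, 0, 0, 0.044],
  ],
)

```text
t: 20.98
position: [0.3903, 0.3048, 0.0372]
tool_rot: [[-0.972, -0.235, -0.0], [-0.235, 0.972, -0.0], [0.0, -0.0, -1.0]]
wrist_force: [-0.2, 0.3, -0.8]
grip_width: 0.0523
finger_force: 36.9
```

Call:
step_arm(
  moves=[
    [0, 0, 0.003, 0, 0.044],
    [0, 0, 0.003, 0, 0.044],
    [0, 0, 0.002, 0, 0.044],
    [0, 0, 0, 0, 0.044],
  ],
)

```text
t: 21.48
position: [0.39, 0.3049, 0.0292]
tool_rot: [[-0.972, -0.236, -0.0], [-0.236, 0.972, -0.0], [0.0, -0.0, -1.0]]
wrist_force: [-0.2, 0.8, -0.7]
grip_width: 0.0521
finger_force: 36.9
```

Call:
step_arm(
  moves=[
    [0, 0, 0.002, 0, 0.044],
    [0, 0, 0.002, 0, 0.044],
    [0, 0, 0.001, 0, 0.044],
    [0, 0, 0, 0, 0.044],
  ],
)

```text
t: 21.98
position: [0.39, 0.3049, 0.0242]
tool_rot: [[-0.972, -0.236, -0.0], [-0.236, 0.972, -0.0], [0.0, -0.0, -1.0]]
wrist_force: [-0.8, -0.1, -0.8]
grip_width: 0.0525
finger_force: 36.9
```

Call:
step_arm(
  moves=[
    [0, 0, 0.0015, 0, 0.044],
    [0, 0, 0, 0, 0.044],
  ],
)

```text
t: 22.22
position: [0.39, 0.3049, 0.0227]
tool_rot: [[-0.972, -0.236, -0.0], [-0.236, 0.972, -0.0], [0.0, -0.0, -1.0]]
wrist_force: [-0.2, -0.2, -1.6]
grip_width: 0.052
finger_force: 36.9
```

Call:
step_arm(
  moves=[
    [0, 0, 0.001, 0, 0.044],
    [0, 0, 0, 0, 0.044],
  ],
)

```text
t: 22.48
position: [0.39, 0.3049, 0.0217]
tool_rot: [[-0.972, -0.236, -0.0], [-0.236, 0.972, -0.0], [0.0, -0.0, -1.0]]
wrist_force: [-0.1, -0.6, -0.7]
grip_width: 0.0523
finger_force: 36.9
```

Call:
step_arm(
  moves=[
    [0, 0, 0.001, 0, 0.044],
    [0, 0, 0, 0, 0.044],
  ],
)

```text
t: 22.72
position: [0.39, 0.3049, 0.0207]
tool_rot: [[-0.972, -0.236, -0.0], [-0.236, 0.972, -0.0], [0.0, -0.0, -1.0]]
wrist_force: [0.7, -0.6, -0.8]
grip_width: 0.0521
finger_force: 36.9
```

Call:
step_arm(
  moves=[
    [0, 0, 0.001, 0, 0.044],
    [0, 0, 0, 0, 0.044],
  ],
)

```text
t: 22.98
position: [0.3903, 0.3051, 0.0205]
tool_rot: [[-0.972, -0.236, 0.0], [-0.236, 0.972, -0.0], [-0.0, -0.0, -1.0]]
wrist_force: [-2.3, -1.2, 4.3]
grip_width: 0.0522
finger_force: 37.2
```

Touchdown. I'll release and retreat.

Call:
step_arm(
  moves=[
    [0, 0, 0, 0, 0.058],
    [0, 0, 0, 0, 0.07],
    [0, 0, 0, 0, 0.085],
    [0, 0, 0, 0, 0.085],
    [0, 0, -0.02, 0, 0.085],
    [0, 0, -0.04, 0, 0.085],
    [0, 0, -0.05, 0, 0.085],
    [0, 0, -0.05, 0, 0.085],
    [0, 0, -0.03, 0, 0.085],
    [0, 0, 0, 0, 0.085],
  ],
)

```text
t: 24.22
position: [0.3922, 0.3062, 0.2132]
tool_rot: [[-0.972, -0.236, 0.006], [-0.236, 0.972, 0.004], [-0.007, 0.002, -1.0]]
wrist_force: [0.6, 0.5, -0.7]
grip_width: 0.085
finger_force: 0.0
```

```bash
python3 - <<'E'
from bench import *
from h import *
s=state();print(s['t'],s['position'])
f=grab_frame('side')
cv2.imwrite('pics/c6.png',cv2.resize(f['frame'][130:330,170:400],None,fx=2.8,fy=2.8)[:,:,::-1])
E
```

```text
24.225 [0.39221665 0.30621061 0.21320792]
```

View pics/c6.png

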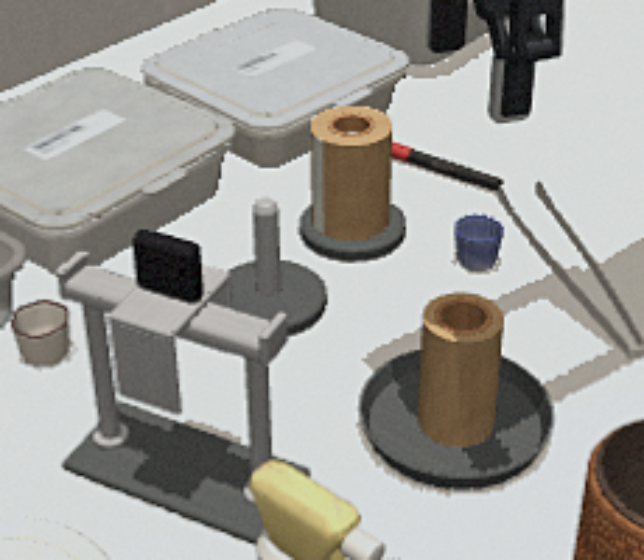

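The saddle hangs level on the bar at (170,285). The roll stands upright in the middle of the tray at (460,370), spindle_a's post is bare and upright at (265,245), and the gripper is clear.

```bash
python3 -c "
from bench import *
print(hand_in())"
```

```text
the job is handed in; nothing more can be done
None
```

The job is handed in at about 24 s, with no verdict returned; the last picture shows the saddle level on the rail, the thin roll upright near the middle of the tray, and both stands apparently where they started.

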